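# Pack the amber glass blanks upright in the annealing pot

### The job

Pack the two amber glass blanks that stand on the bench into the round steel pot with the other five, so that all seven stand upright on the pot's floor, one in the middle and six around it. Lower them in rather than dropping them, do not knock any blank over or lift the packed ones out, and leave the clear flask and the white jar alone.

Things in the scene. Friction and masses are not known exactly. Their poses are not given: they have to be found in the camera images.
- pot: round open steel pot that stays put: 150 mm outside, 144 mm inside diameter, 60 mm high; inner floor 6 mm above its underside; two loop handles outside reach 98 mm from its axis. Origin at the centre of its underside, z up. It holds just seven blanks: one in the middle, six around it every 60 degrees, centres 44 to 50 mm from the axis, about 3 mm between neighbours.
- blank1_mid (a point): amber glass blank, 130 mm tall, about 90 g: round body 44 mm in diameter from its foot up to 72 mm with a slightly rounded foot edge, a conical shoulder from 72 to 84 mm, then a thin upright glass handle 12 mm in diameter from 84 to 130 mm (grip it there). Point: on its axis, half-way up (65 mm above its foot); its z axis points up along the handle. Already stands in the pot, in the middle.
- blank2_mid (a point): amber glass blank, 130 mm tall, about 90 g: round body 44 mm in diameter from its foot up to 72 mm with a slightly rounded foot edge, a conical shoulder from 72 to 84 mm, then a thin upright glass handle 12 mm in diameter from 84 to 130 mm (grip it there). Point: on its axis, half-way up (65 mm above its foot); its z axis points up along the handle. Already stands in the pot, one of the four against the wall; the empty pocket for two lies beside these.
- blank3_mid (a point): amber glass blank, 130 mm tall, about 90 g: round body 44 mm in diameter from its foot up to 72 mm with a slightly rounded foot edge, a conical shoulder from 72 to 84 mm, then a thin upright glass handle 12 mm in diameter from 84 to 130 mm (grip it there). Point: on its axis, half-way up (65 mm above its foot); its z axis points up along the handle. Already stands in the pot, one of the four against the wall; the empty pocket for two lies beside these.
- blank4_mid (a point): amber glass blank, 130 mm tall, about 90 g: round body 44 mm in diameter from its foot up to 72 mm with a slightly rounded foot edge, a conical shoulder from 72 to 84 mm, then a thin upright glass handle 12 mm in diameter from 84 to 130 mm (grip it there). Point: on its axis, half-way up (65 mm above its foot); its z axis points up along the handle. Already stands in the pot, one of the four against the wall; the empty pocket for two lies beside these.
- blank5_mid (a point): amber glass blank, 130 mm tall, about 90 g: round body 44 mm in diameter from its foot up to 72 mm with a slightly rounded foot edge, a conical shoulder from 72 to 84 mm, then a thin upright glass handle 12 mm in diameter from 84 to 130 mm (grip it there). Point: on its axis, half-way up (65 mm above its foot); its z axis points up along the handle. Already stands in the pot, one of the four against the wall; the empty pocket for two lies beside these.
- blank6_mid (a point): amber glass blank, 130 mm tall, about 90 g: round body 44 mm in diameter from its foot up to 72 mm with a slightly rounded foot edge, a conical shoulder from 72 to 84 mm, then a thin upright glass handle 12 mm in diameter from 84 to 130 mm (grip it there). Point: on its axis, half-way up (65 mm above its foot); its z axis points up along the handle. Stands on the bench, to be packed.
- blank7_mid (a point): amber glass blank, 130 mm tall, about 90 g: round body 44 mm in diameter from its foot up to 72 mm with a slightly rounded foot edge, a conical shoulder from 72 to 84 mm, then a thin upright glass handle 12 mm in diameter from 84 to 130 mm (grip it there). Point: on its axis, half-way up (65 mm above its foot); its z axis points up along the handle. Stands on the bench, to be packed.
- flask_mid (a point): clear flat-bottomed glass flask, 120 mm tall, 90 mm in diameter, on the bench, to be left alone. Point: its centre, 60 mm up.
- jar_mid (a point): white ceramic jar with black cap, 85 mm tall, 64 mm in diameter, on the bench, to be left alone. Point: its centre, 42 mm up.

How it is judged (in metres and radians):
At the end, for the whole second after the job is handed in: All seven blanks are inside the pot (axis within 54 mm of the pot's axis), standing on its floor (half-way point less than 75 mm above the pot's underside; 71 mm when seated) and upright within 0.1 rad (horizontal distance between each of blank1_mid, blank2_mid, blank3_mid, blank4_mid, blank5_mid, blank6_mid, blank7_mid and pot below 0.054 m and z of each of blank1_mid, blank2_mid, blank3_mid, blank4_mid, blank5_mid, blank6_mid, blank7_mid in the frame of pot below 0.075 m and angle between each of blank1_mid, blank2_mid, blank3_mid, blank4_mid, blank5_mid, blank6_mid, blank7_mid's own z axis and vertical below 0.1 rad); the robot touches nothing.
It fails at once if a blank is knocked over (leans more than 40 degrees) (angle between any of blank1_mid, blank2_mid, blank3_mid, blank4_mid, blank5_mid, blank6_mid, blank7_mid's own z axis and vertical above 0.7 rad).
It fails at once if a blank is dropped: it moves faster than 0.75 m/s (a fall of about 30 mm) with no finger on it ((linear speed of blank6 above 0.75 m/s and contact force between the fingers and blank6 below 0.05 N) or (linear speed of blank7 above 0.75 m/s and contact force between the fingers and blank7 below 0.05 N)).
It fails at once if one of the five blanks already in the pot is lifted out (raised more than 50 mm) (z of any of blank1_mid, blank2_mid, blank3_mid, blank4_mid, blank5_mid in the frame of pot above 0.121 m).
It fails at once if the clear flask or the white jar is pushed more than 30 mm or tipped (distance of any of flask_mid, jar_mid from where it was at the start of the episode above 0.03 m or angle between any of flask_mid, jar_mid's own z axis and vertical above 0.35 rad).
It also fails if it takes over 54 s, if anything falls off the work surface, if the arm or the gripper's body presses on something with over 40 N, if the wrist force passes 120 N, or if a joint passes its speed limit or range.

### The arm

A 7-joint arm with a two-finger parallel gripper is mounted at the origin on the work surface. World frame = base frame: x ahead of the robot, y to its left, z up, the work surface at z = 0. Lengths are in m, angles in degrees, forces in N, time in s.
With the tool pointing down it reaches from about 0.425 to 0.875 m from the base axis. Payload 4.7 kg.
Tool frame: the origin (TCP) lies midway between the tips of the shut fingers; the grasp point (between the pads) lies 19 mm behind it; z points along the fingers, y is the direction in which the jaws open and shut (so a half turn about z gives the same grasp; the last joint's range is limited). The gripper opens to 87 mm and grips with 3 to 60 N. Pads are 19 mm wide; open, the fingers measure 117 mm over their backs; the gripper's body (75 mm by 190 mm) begins 51 mm behind the grasp point.
Start: joints at [-75.739, 18.392, -4.016, 83.108, 1.295, 78.541, -3.26], TCP at [0.151, 0.632, 0.223] pointing down, gripper open.
Joint ranges: [-163.93, 163.93], [-17.29, 119.83], [-79.2, 71.16], [3.27, 140.29], [-89.18, 269.18], [5.43, 117.66], [-154.24, 154.24]. Speed limits (degrees/s): [147.25, 147.25, 180, 180, 180, 180, 180].

### API

Orientations are given as [roll, pitch, yaw] about the fixed x, y, z axes, in that order (R = Rz(yaw) Ry(pitch) Rx(roll)).
In Python, from cell import env gives the robot as it stands. The module is installed in compiled form; this text tells all that it offers.
- The arm moves only by the tool servo_tool, never from a script. Its argument "plan" is a list of rows, each a list of 3 entries, a list of its own where there are three numbers: the opening, from 0 (shut) to 1 (fully open), then the shift along the tool's x, y, z in cm, then the turn, a rotation vector about the tool's x, y, z in degrees. A call has 1 to 20 rows; each row shifts and turns the pose as measured when the row begins, along the tool's axes as they then stand; what a row does not reach is not made up. A row lasts 1/12 s, in which the tool goes at most 41.7 mm and 7.16 degrees, less where a joint would pass 70% of its speed; a pose out of reach is approached as far as the arm can. A call is refused whole if a number of a shift passes 4.17 or a number of a turn 7.16, either way. A call with a gripper value outside its range is refused whole. The fingers move at their own pace and stop on an object; "force" is the grip in N (left out, the last holds). Time passes only in rows, so rows that do not move let the fingers close. It gives the time, the measured TCP pose, the force and the opening at its end, in the units of the state.
- env.get_obs(): the state, without advancing time (a new reading comes with each control period).
- env.read_camera(name): name is "side" or "top" or "wrist"; returns a dict with "image" (400x640x3 uint8, blue, green, red), "fx", "fy", "cx", "cy" (pixels), "rvec" (rotation vector, rad) and "tvec" (3), from world to camera coordinates, as OpenCV has them; the wrist camera has in their place "T_tool_cam" (4x4, takes a point from camera to tool coordinates, whose origin is the TCP and whose axes are the flange's). Camera axes: x right, y down, z forward; pixel columns grow to the right and rows downward; lengths in m; the calibration is good to about 2 mm. A picture is of the moment at which its call begins: read the wrist's pose just before it. There is no depth.
- env.sign_off(): hands the job in, once; it reports no verdict.
The state is a dict: "time_s": time; "qpos": joint angles; "joint_velocities": joint speeds; "effort": joint torques, N m; "tool_pos": TCP position; "tool_rot": TCP orientation; "force": force on the tool from outside, world axes, zero at the start; "wrist_torque": the same for the moment, N m; "grip_width": finger opening in m.
Only numpy, scipy, OpenCV 4.12 (cv2) and the standard library are available. Lean on these libraries where they do the work, as an engineer would, in place of code of your own. Each camera call takes 0.05 s, during which the arm holds its last target. There are 200 camera calls.

## Working session

There is one attempt and no reset: what is moved stays moved. The work goes in short steps, Python scripts to look and compute and a tool call to move; the robot and the scene stay as the last step left them, time stands still between calls to the robot, and variables do not carry over. Pictures are saved under pics/ and viewed, about 8 in all and at most 12, crops included, and the job is handed in when it is done.

Besides the shell and the picture viewer there is one more tool, called after ">>>" as a command line: name --argument value ..., lists and objects as JSON in quotes. servo_tool: Moves the arm, as the interface text tells. Its arguments: {"type":"object","properties":{"plan":{"type":"array"},"force":{"type":"number"}},"required":["plan"]}

```bash
mkdir -p pics; cat > h.py <<'E'
import numpy as np, cv2
from cell import env
from scipy.spatial.transform import Rotation as R
def cam(n):
    o=env.get_obs(); c=env.read_camera(n); K=np.array([[c['fx'],0,c['cx']],[0,c['fy'],c['cy']],[0,0,1.]])
    if n=='wrist':
        T=np.eye(4); T[:3,:3]=R.from_euler('xyz',o['tool_rot'],degrees=True).as_matrix(); T[:3,3]=o['tool_pos']
        M=T@np.array(c['T_tool_cam']); Rc=M[:3,:3]; C=M[:3,3]
    else:
        Rc=cv2.Rodrigues(np.array(c['rvec'],float))[0].T; C=-Rc@np.array(c['tvec'],float).ravel()
    return np.array(c['image']),K,Rc,C
def ray(K,Rc,u,v):
    d=Rc@np.linalg.inv(K)@np.array([u,v,1.]); return d/np.linalg.norm(d)
def onz(K,Rc,C,u,v,z):
    d=ray(K,Rc,u,v); return C+d*(z-C[2])/d[2]
def proj(K,Rc,C,p):
    q=K@Rc.T@(np.array(p)-C); return q[:2]/q[2]
E
python3 - <<'E'
from h import *
o=env.get_obs(); print(o)
for n in('side','top','wrist'):
    im,K,Rc,C=cam(n); cv2.imwrite(f'pics/{n}0.png',im); print(n,K[0,0],C.round(3),Rc.round(2).tolist())
a=cv2.imread('pics/top0.png');b=cv2.imread('pics/side0.png')
E
```

```text
{'time_s': 0.0, 'qpos': array([-75.74003144,  18.4383412 ,  -4.01598027,  83.17493129,
         1.29613377,  78.53961013,  -3.26224669]), 'joint_velocities': array([ 0.03364484,  0.08435821,  0.07015525, -0.14226822, -0.04320144,
        0.13897748, -0.03481434]), 'effort': array([-3.47628984e-04, -4.91297364e+01, -4.03687572e-01, -3.12536645e+01,
       -6.38259854e-02,  4.35409416e-02,  1.66813134e-04]), 'tool_pos': array([0.15113538, 0.63162313, 0.22146946]), 'tool_rot': array([-1.79892424e+02,  6.67927772e-03,  1.66548193e+02]), 'force': array([ 0.70897027, -0.03211244, -0.49221583]), 'wrist_torque': array([ 0.01912378, -0.01689548, -0.01716988]), 'grip_width': 0.0866027936339319}
side 376.92336233412965 [ 0.178 -0.665  0.727] [[0.88, -0.31, 0.37], [-0.48, -0.57, 0.67], [0.01, -0.76, -0.64]]
top 491.30640793883117 [0.412 0.014 1.316] [[0.01, -0.99, 0.13], [-1.0, -0.02, -0.01], [0.02, -0.13, -0.99]]
wrist 312.72559129836327 [0.076 0.649 0.383] [[0.23, 0.93, 0.28], [0.97, -0.22, -0.07], [-0.0, 0.28, -0.96]]
```

View pics/top0.png

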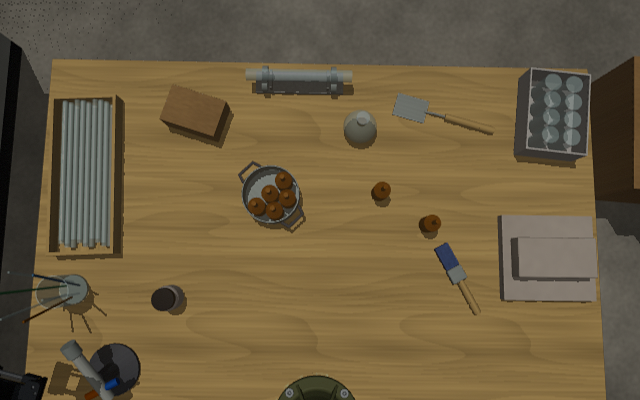

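View pics/side0.png

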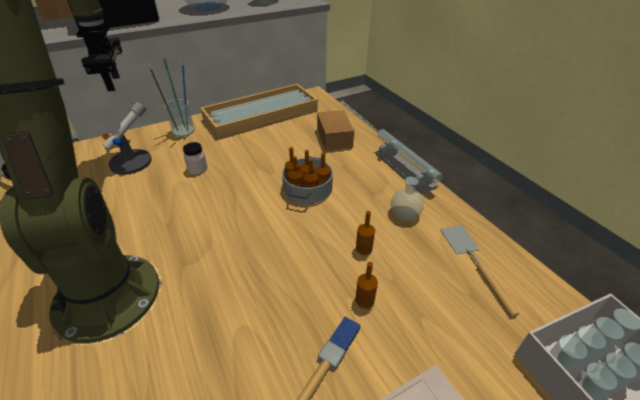

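The top view shows the pot near (271,195), with its pocket toward the upper left. The bench blanks are near (381,190) and (430,224), the flask at (360,128) and the jar at (167,299). The side view shows the blanks near (365,235) and (367,287). Next I'll mask the amber and measure.

```bash
python3 - <<'E'
from h import *
S=cam('side');T=cam('top')
def amber(im):
    h=cv2.cvtColor(im,cv2.COLOR_BGR2HSV); m=cv2.inRange(h,(3,170,30),(14,255,255)); return m
for n,(im,*k) in(('side',S),('top',T)):
    m=amber(im); N,l,s,c=cv2.connectedComponentsWithStats(m)
    for i in range(1,N):
        if s[i,4]>40: print(n,s[i].tolist(),c[i].round(1))
cv2.imwrite('pics/c1.png',np.hstack([cv2.resize(T[0][160:240,230:310],None,fx=5,fy=5,interpolation=2),cv2.resize(T[0][165:245,365:445],None,fx=5,fy=5,interpolation=2)]))
E
```

```text
top [85, 390, 14, 10, 82] [ 91.  394.7]
```

View pics/c1.png

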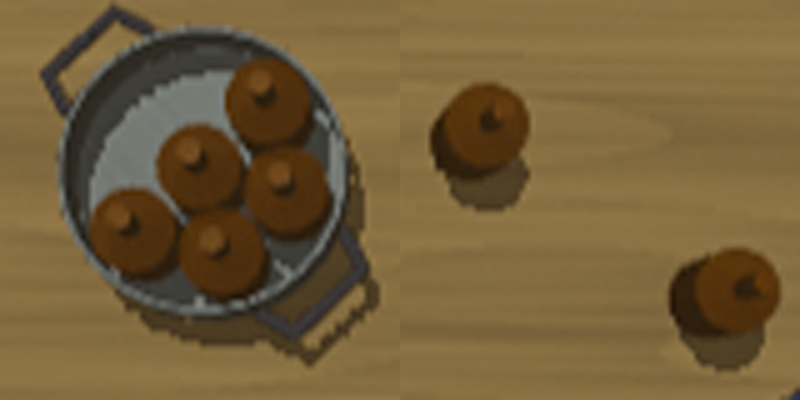

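The crop shows the pot rim centred at about top pixel (271.2,194.4). The five packed blanks leave the pocket at the upper left. The bench shoulders are centred at about (382.4,190.2) and (432.4,223).

```bash
cat >> h.py <<'E'
def amber(im):
    b,g,r=[im[...,i].astype(int) for i in range(3)]
    return ((r>45)&(r>1.75*g)&(b<0.35*r)).astype(np.uint8)*255
E
python3 - <<'E'
from h import *
S=cam('side');T=cam('top')
for n,(im,*k) in(('side',S),('top',T)):
    N,l,s,c=cv2.connectedComponentsWithStats(amber(im))
    for i in range(1,N):
        if s[i,4]>40:
            p,q=None,None; ys,xs=np.where(l==i); print(n,s[i].tolist(),c[i].round(1),'top px',xs[ys==ys.min()].mean(),ys.min())
for u,v in((382.4,190.2),(432.4,223)): print('bench',onz(*T[1:],u,v,.072).round(4))
P=onz(*T[1:],271.2,194.4,.06); print('pot',P)
for u,v in((190,152),(262,80),(280,172),(210,232),(122,216)):
    print(onz(*T[1:],230+u/5,160+v/5,.13).round(4),(onz(*T[1:],230+u/5,160+v/5,.13)-P)[:2].round(3))
print('flask',onz(*T[1:],360,130,.04))
# side check
for p in((382.4,190.2),(432.4,223)):
    w=onz(*T[1:],*p,.072); 
    for z in(0,.072,.13): print(z,proj(*S[1:],[w[0],w[1],z]).round(1))
E
```

```text
side [286, 151, 44, 36, 841] [305.3 172.7] top px 291.0 151
side [357, 212, 17, 42, 394] [365.  237.1] top px 368.0 212
side [356, 263, 21, 45, 542] [366.  288.7] top px 370.0 263
top [85, 390, 14, 10, 87] [ 90.8 394.9] top px 93.0 390
bench [ 0.5856 -0.1636  0.072 ]
bench [ 0.5035 -0.2908  0.072 ]
pot [0.57159295 0.12146374 0.06      ]
[0.5724 0.1235 0.13  ] [0.001 0.002]
[0.6084 0.0894 0.13  ] [ 0.037 -0.032]
[0.5633 0.0795 0.13  ] [-0.008 -0.042]
[0.5334 0.1127 0.13  ] [-0.038 -0.009]
[0.5405 0.1555 0.13  ] [-0.031  0.034]
flask [ 0.75110466 -0.10856359  0.04      ]
0 [364.  250.2]
0.072 [366.5 230.3]
0.13 [368.6 212.7]
0 [365.2 301.8]
0.072 [368.1 282.1]
0.13 [370.6 264.4]
```

>>> servo_tool --plan '[[1,[-3.1,-2.1,-0.4],[0,0,0]],[1,[-3.1,-2.1,-0.4],[0,0,0]],[1,[-3.1,-2.1,-0.4],[0,0,0]],[1,[-3.1,-2.1,-0.4],[0,0,0]],[1,[-3.1,-2.1,-0.4],[0,0,0]],[1,[-3.1,-2.1,-0.4],[0,0,0]],[1,[-3.1,-2.1,-0.4],[0,0,0]],[1,[-3.1,-2.1,-0.4],[0,0,0]],[1,[-3.1,-2.1,-0.4],[0,0,0]],[1,[-3.1,-2.1,-0.4],[0,0,0]],[1,[-3.1,-2.1,-0.4],[0,0,0]],[1,[-3.1,-2.1,-0.4],[0,0,0]],[1,[-3.1,-2.1,-0.4],[0,0,0]],[1,[-3.1,-2.1,-0.4],[0,0,0]],[1,[-3.1,-2.1,-0.4],[0,0,0]],[1,[-3.1,-2.1,-0.4],[0,0,0]]]'

```text
time_s: 1.68
tool_pos: [0.5663, 0.1811, 0.286]
tool_rot: [179.7, -0.2, 167.9]
force: [0.2, 0.5, -0.5]
grip_width: 0.0865
```

```bash
python3 - <<'E'
from h import *
W=cam('wrist'); cv2.imwrite('pics/w1.png',W[0]); o=env.get_obs(); print(o['qpos'].round(1),o['tool_pos'],o['tool_rot'])
for p in((.5716,.1215,.06),(.5716,.1215,.13)): print(proj(*W[1:],p))
E
```

```text
[-37.9  10.6  21.7  86.3  -3.9  83.7  61.1] [0.57199586 0.17166421 0.28663767] [1.79930672e+02 1.59871715e-01 1.67221365e+02]
[275.75069561 188.65713522]
[266.88576367 204.34827997]
```

View pics/w1.png

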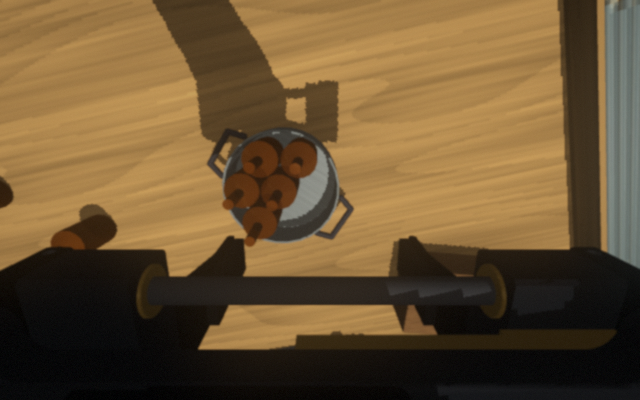

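```bash
python3 - <<'E'
from h import *
W=cam('wrist'); o=env.get_obs(); print(o['tool_pos'],o['joint_velocities'].round(2))
for p in((.5716,.1215,.06),(.5724,.1235,.13)): print(proj(*W[1:],p))
cv2.imwrite('pics/w2.png',cv2.resize(W[0][115:255,195:355],None,fx=4,fy=4,interpolation=2)); np.savez('w2.npz',*W)
E
```

```text
[0.56972526 0.17427144 0.28624065] [-2.89 -1.3  -4.81  2.16 -2.81  1.11 -3.53]
[282.76355863 181.94174762]
[277.04148241 197.07731782]
```

View pics/w2.png

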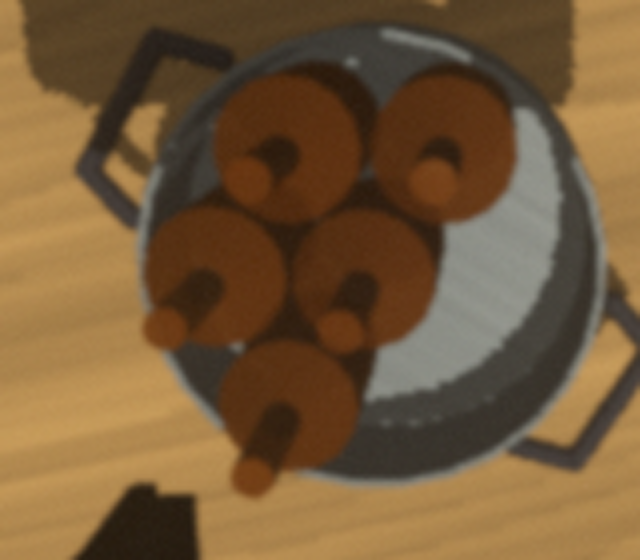

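The pot's rim shows at about (288,178) and the middle tip at (280.5,198). The arm was still swinging during that shot, so I'll let it settle and measure again.

>>> servo_tool --plan '[[1,[0,0,0],[0,0,0]],[1,[0,0,0],[0,0,0]],[1,[0,0,0],[0,0,0]],[1,[0,0,0],[0,0,0]]]'

```text
time_s: 2.12
tool_pos: [0.5691, 0.1749, 0.2858]
tool_rot: [179.9, -0.1, 167.1]
force: [-0.4, 0.2, 0.0]
grip_width: 0.0873
```

```bash
python3 - <<'E'
from h import *
W=cam('wrist'); o=env.get_obs(); print(o['tool_pos'],o['joint_velocities'].round(2))
print(proj(*W[1:],(.5716,.1215,.06)))
W0=np.load('w2.npz'); a=W0['arr_0']; b=W[0]
def tips(im):  # bright-orange handle ends
    h=amber(im); return h
# image shift between w2 and now (blob templates, integer)
r=cv2.matchTemplate(b,a[130:240,215:350],cv2.TM_CCOEFF_NORMED); _,s,_,l=cv2.minMaxLoc(r); dx,dy=l[0]-215,l[1]-130; print('shift',dx,dy,s)
q=lambda u,v:(195+u/4+dx,115+v/4+dy)
P=onz(*W[1:],*q(372,254),.06); print('pot',P)
for u,v in((342,331),(252,478),(165,328),(250,181),(436,184)):
    t=onz(*W[1:],*q(u,v),.136); print(t.round(4),(t-P)[:2].round(4),np.linalg.norm((t-P)[:2]).round(4),np.degrees(np.arctan2(*(t-P)[1::-1])).round(1))
T=cam('top')
im=T[0]; P=onz(*T[1:],271.2,194.4,.06); print('topcam pot',P)
for u,v in((190,152),(262,80),(280,172),(210,232),(122,216)):
    t=onz(*T[1:],230+u/5,160+v/5,.136); print(t.round(4),(t-P)[:2].round(4),np.linalg.norm((t-P)[:2]).round(4),np.degrees(np.arctan2(*(t-P)[1::-1])).round(1))
E
```

```text
[0.5688547  0.17547142 0.285787  ] [-0.23  0.1   0.01 -0.09 -0.01  0.02  0.12]
[280.59213308 185.62314181]
shift -2 3 0.9806642532348633
pot [0.56795028 0.12954744 0.06      ]
[0.5713 0.1289 0.136 ] [ 0.0034 -0.0006] 0.0034 -10.1
[0.6056 0.0948 0.136 ] [ 0.0376 -0.0348] 0.0512 -42.7
[0.5604 0.0846 0.136 ] [-0.0076 -0.045 ] 0.0456 -99.6
[0.5285 0.1167 0.136 ] [-0.0394 -0.0129] 0.0415 -161.9
[0.5396 0.1618 0.136 ] [-0.0284  0.0323] 0.0429 131.3
topcam pot [0.57159295 0.12146374 0.06      ]
[0.5716 0.123  0.136 ] [-0.      0.0015] 0.0015 91.5
[0.6074 0.089  0.136 ] [ 0.0358 -0.0325] 0.0484 -42.2
[0.5625 0.0792 0.136 ] [-0.0091 -0.0423] 0.0432 -102.1
[0.5328 0.1122 0.136 ] [-0.0388 -0.0092] 0.0399 -166.6
[0.5399 0.1548 0.136 ] [-0.0317  0.0334] 0.046 133.6
```

The wrist and top cameras disagree by 5–8 mm in y over the pot. I'll go to the nearer bench blank, and the grasp will show which one is right.

>>> servo_tool --plan '[[1,[-1.0,-3.6,0.3],[0,0,0]],[1,[-1.0,-3.6,0.3],[0,0,0]],[1,[-1.0,-3.6,0.5],[0,0,0]],[1,[-1.0,-3.6,0.5],[0,0,0]],[1,[-1.0,-3.6,0.9],[0,0,0]],[1,[-1.0,-3.6,0.9],[0,0,0]],[1,[-1.0,-3.6,0.9],[0,0,0]],[1,[-1.0,-3.6,0.9],[0,0,0]],[1,[-1.0,-2.5,0.9],[0,0,0]],[1,[0,-1.0,0],[0,0,0]],[1,[0,0,0],[0,0,0]],[1,[0,0,0],[0,0,0]],[1,[0,0,0],[0,0,0]],[1,[0,0,0],[0,0,0]]]'

```text
time_s: 3.38
tool_pos: [0.5892, -0.151, 0.2209]
tool_rot: [179.3, 0.0, 169.2]
force: [0.0, -0.5, 0.0]
grip_width: 0.0868
```

```bash
python3 - <<'E'
from h import *
W=cam('wrist'); o=env.get_obs(); print(o['tool_pos'],o['tool_rot'],o['qpos'].round(1),o['joint_velocities'].round(2))
im=W[0].copy()
for z in(0,.072,.13): p=proj(*W[1:],(.5856,-.1636,z)); print(z,p); cv2.circle(im,tuple(int(x) for x in p),2,(0,255,0),-1)
p=proj(*W[1:],o['tool_pos']); print(p); cv2.circle(im,tuple(int(x) for x in p),3,(255,0,0),-1)
cv2.imwrite('pics/w3.png',im); np.savez('w3.npz',*W)
E
```

```text
[ 0.58947015 -0.15040588  0.22097617] [1.79254713e+02 3.03016423e-02 1.69229671e+02] [-15.5  14.6  33.4  90.7  -9.   77.2  98.2] [-0.09  0.05  0.03 -0.03  0.08 -0.32  0.2 ]
0 [308.89218805 174.09698277]
0.072 [307.10704143 187.99272577]
0.13 [304.98796698 204.48779328]
[323.28636585 253.39096333]
```

View pics/w3.png

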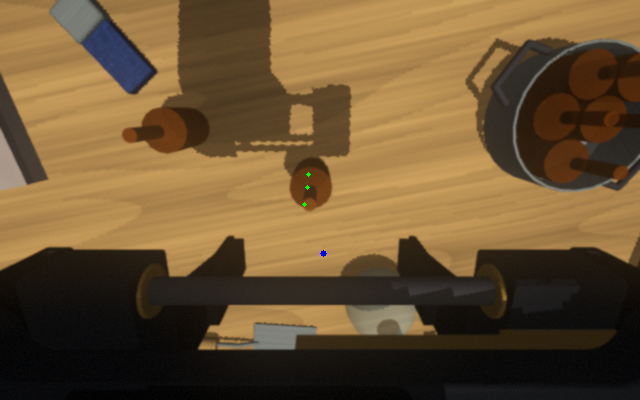

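The picture shows the blank's tip at (308.5,204.5) against the predicted (305,204.5), about 3 mm off. That is good enough for the open jaws, so I'll descend and grip.

>>> servo_tool --force 20 --plan '[[1,[0.1,-0.6,0.5],[0.7,0,0]],[1,[0.1,-0.6,1.5],[0,0,0]],[1,[0,0,2.5],[0,0,0]],[1,[0,0,2.5],[0,0,0]],[1,[0,0,2.5],[0,0,0]],[1,[0,0,1.5],[0,0,0]],[1,[0,0,0.6],[0,0,0]],[1,[0,0,0],[0,0,0]],[1,[0,0,0],[0,0,0]],[1,[0,0,0],[0,0,0]]]'

```text
time_s: 4.27
tool_pos: [0.5898, -0.1513, 0.1033]
tool_rot: [179.9, 0.5, 170.4]
force: [0.3, -0.4, 0.6]
grip_width: 0.0871
```

>>> servo_tool --plan '[[1,[0.2,-1.1,0.8],[0,0,0]],[1,[0,0,0],[0,-0.5,0]],[1,[0,0,0],[0,0,0]],[1,[0,0,0],[0,0,0]]]'

```text
time_s: 4.6
tool_pos: [0.588, -0.1638, 0.0982]
tool_rot: [179.9, 1.4, 170.4]
force: [-0.1, 0.5, 0.2]
grip_width: 0.087
```

```bash
python3 - <<'E'
from h import *
W=cam('wrist'); o=env.get_obs(); print(o['tool_pos'],o['tool_rot'],o['joint_velocities'].round(2))
T=cam('top');S=cam('side')
cv2.imwrite('pics/w4.png',np.hstack([cv2.resize(W[0][150:350,220:420],None,fx=2,fy=2),cv2.resize(S[0][170:270,300:400],None,fx=4,fy=4)]))
for z in(.1,.13): print(proj(*W[1:],(.5856,-.162,z)),(proj(*S[1:],(.5856,-.162,z))-[300,170])*4+[400,0])
E
```

```text
[ 0.5881973  -0.16376632  0.09837773] [179.92343698   1.40751471 170.38408176] [-0.17  0.13 -0.21 -0.13  0.01  0.13 -0.07]
[324.69631049 250.34507522] [668.47794177 206.33001658]
[325.44915201 279.52528817] [673.00105461 169.28667977]
```

View pics/w4.png

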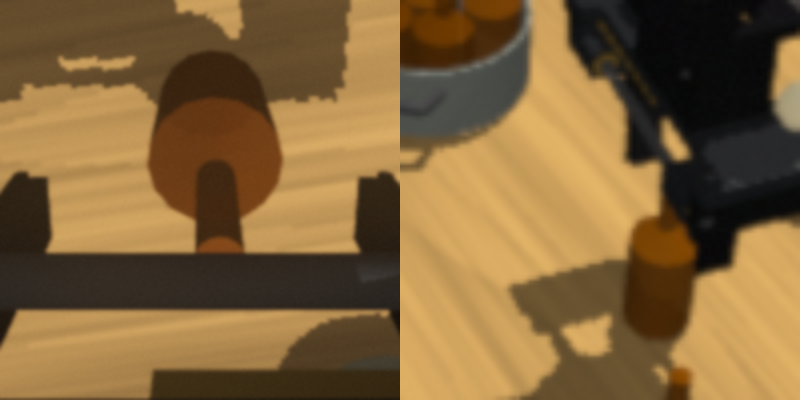

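The handle sits about 4.5 mm off the finger midline, toward +y. I'll centre on it, level the tool and close.

>>> servo_tool --force 15 --plan '[[1,[0.2,0.4,0.3],[0,1.4,0]],[1,[0,0,0],[0,0,0]],[0.3,[0,0,0],[0,0,0]],[0.1,[0,0,0],[0,0,0]],[0,[0,0,0],[0,0,0]],[0,[0,0,0],[0,0,0]],[0,[0,0,0],[0,0,0]],[0,[0,0,0],[0,0,0]],[0,[0,0,0],[0,0,0]],[0,[0,0,0],[0,0,0]]]'

```text
time_s: 5.58
tool_pos: [0.5876, -0.1575, 0.0948]
tool_rot: [179.9, -0.2, 170.5]
force: [-0.3, -0.3, -0.0]
grip_width: 0.0417
```

>>> servo_tool --plan '[[0,[0,0,0],[0,0,0]],[0,[0,0,0],[0,0,0]],[0,[0,0,0],[0,0,0]],[0,[0,0,0],[0,0,0]],[0,[0,0,0],[0,0,0]],[0,[0,0,0],[0,0,0]],[0,[0,0,0],[0,0,0]],[0,[0,0,0],[0,0,0]]]'

```text
time_s: 6.25
tool_pos: [0.5874, -0.1576, 0.0948]
tool_rot: [179.9, -0.2, 170.5]
force: [0.4, -0.7, 0.5]
grip_width: 0.0117
```

Gripped at 11.7 mm. The grasp agrees with the wrist camera, so the top camera reads about 5 mm low in y. I'll lift and carry to above slot A, at about (0.616, 0.141).

>>> servo_tool --plan '[[0,[0,0,-1.5],[0,0,0]],[0,[0,0,-3],[0,0,0]],[0,[0,0,-3],[0,0,0]],[0,[0,0,-3],[0,0,0]],[0,[0.2,1.5,-3],[0,0,0]],[0,[0.2,2.5,-2],[0,0,0]],[0,[0.2,3.2,-1],[0,0,0]],[0,[0.2,3.2,-1],[0,0,0]],[0,[0.2,3.2,0],[0,0,0]],[0,[0.2,3.2,0],[0,0,0]],[0,[0.2,3.2,0],[0,0,0]],[0,[0.2,3.0,0],[0,0,0]],[0,[0.2,2.5,0],[0,0,0]],[0,[0.2,2.0,0],[0,0,0]],[0,[0,1.5,0],[0,0,0]],[0,[0,0.9,0],[0,0,0]],[0,[0,0,0],[0,0,0]],[0,[0,0,0],[0,0,0]],[0,[0,0,0],[0,0,0]],[0,[0,0,0],[0,0,0]]]'

```text
time_s: 7.92
tool_pos: [0.6181, 0.1469, 0.2758]
tool_rot: [-180.0, -0.4, 169.8]
force: [0.7, -0.7, -1.1]
grip_width: 0.0114
```

```bash
python3 - <<'E'
from h import *
W=cam('wrist'); o=env.get_obs(); print(o['tool_pos'],o['tool_rot'],o['qpos'].round(1),o['joint_velocities'].round(2),o['grip_width'])
p=o['tool_pos']
for z in (0,.06,.136): print(z,proj(*W[1:],(.616,.141,z)), proj(*W[1:],(p[0],p[1],p[2]-.095)))
S=cam('side')
cv2.imwrite('pics/w5.png',np.hstack([W[0][50:350,150:510],cv2.resize(S[0][70:220,250:380],None,fx=2,fy=2)])); np.savez('w5.npz',*W)
E
```

```text
[0.61813153 0.14641251 0.27585497] [-179.96018178   -0.44053164  169.71850147] [-34.8  16.4  24.3  81.2  -6.8  84.3  69.1] [-0.02 -0.2   0.05 -0.15 -0.13  0.03 -0.15] 0.01158205531117376
0 [317.34921446 168.12063167] [321.36246326 205.41491646]
0.06 [316.73463886 176.45195442] [321.36246326 205.41491646]
0.136 [315.62859249 191.4457634 ] [321.36246326 205.41491646]
```

View pics/w5.png

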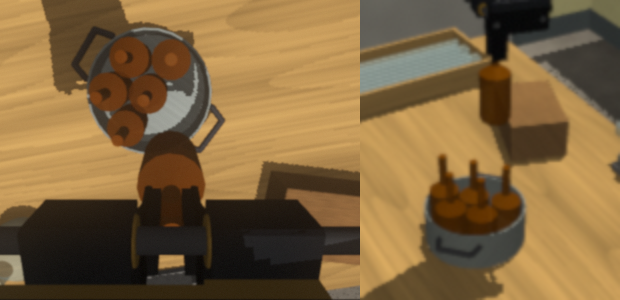

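The wrist crop shows the rim centred at about (150.5,90), the middle tip at (145,99), and the held blank's body centred near x=171. The side view shows the blank hanging upright. I'll recompute the positions from this.

```bash
python3 - <<'E'
from h import *
d=np.load('w5.npz'); W=[d[f'arr_{i}'] for i in range(4)]
print('pot',onz(*W[1:],300.5,140,.06).round(4))
for u,v in((145,99),(119,132),(103,93),(125,57),(171,60)): print(onz(*W[1:],150+u,50+v,.136).round(4))
# held blank body mask: visible wide part
m=amber(W[0]); sub=m[180:262,270:380]
for r in (0,5,10,20,30,40,50):
    x=np.where(sub[r])[0]; print(180+r,(270+x.min(),270+x.max()) if len(x) else None)
for z,r in((.1809,.022),(.2529,.022)):
  for s in(-1,1): print(z,proj(*W[1:],(.61813+.176*r*s,.1464+.984*r*s,z)))
E
```

```text
pot [0.5693 0.13   0.06  ]
[0.5714 0.1292 0.136 ]
[0.5984 0.0976 0.136 ]
[0.5588 0.091  0.136 ]
[0.5305 0.1187 0.136 ]
[0.5406 0.16   0.136 ]
180 (np.int64(279), np.int64(292))
185 (np.int64(278), np.int64(291))
190 (np.int64(270), np.int64(288))
200 None
210 (np.int64(301), np.int64(341))
220 (np.int64(292), np.int64(349))
230 (np.int64(289), np.int64(352))
0.1809 [295.66243982 205.4549187 ]
0.1809 [347.04008979 205.40647817]
0.2529 [286.68162481 237.7758642 ]
0.2529 [355.96370898 237.72244557]
```

>>> servo_tool --plan '[[0,[0.2,-0.5,0],[0,0,0]],[0,[0,0,1.5],[0,0,0]],[0,[0,0,2],[0,0,0]],[0,[0,0,2],[0,0,0]],[0,[0,0,1.5],[0,0,0]],[0,[0,0,0],[0,0,0]],[0,[0,0,0],[0,0,0]],[0,[0,0,0],[0,0,0]]]'

```text
time_s: 8.68
tool_pos: [0.6154, 0.1326, 0.2075]
tool_rot: [180.0, -0.1, 169.1]
force: [0.1, -0.5, -0.3]
grip_width: 0.0113
```

>>> servo_tool --plan '[[0,[0.1,0.9,0],[0,0,0]],[0,[0,0,0],[0,0,0]],[0,[0,0,0],[0,0,0]],[0,[0,0,0],[0,0,0]]]'

```text
time_s: 9.02
tool_pos: [0.6181, 0.1428, 0.2117]
tool_rot: [179.8, 0.2, 169.1]
force: [-0.1, 1.2, -0.6]
grip_width: 0.0114
```

>>> servo_tool --plan '[[0,[0.2,0,0.6],[0,0,0]],[0,[0,0,0.6],[0,0,0]],[0,[0,0,0],[0,0,0]],[0,[0,0,0],[0,0,0]],[0,[0,0,0],[0,0,0]]]'

```text
time_s: 9.43
tool_pos: [0.6162, 0.1436, 0.199]
tool_rot: [179.8, 0.2, 169.1]
force: [-0.1, -0.1, -0.8]
grip_width: 0.0112
```

```bash
python3 - <<'E'
from h import *
W=cam('wrist'); o=env.get_obs(); print(o['tool_pos'],o['tool_rot'],o['joint_velocities'].round(2))
cv2.imwrite('pics/w6.png',cv2.resize(W[0][80:290,230:430],None,fx=3,fy=2.8)); np.savez('w6.npz',*W)
E
```

```text
[0.61624042 0.14356317 0.19915464] [179.77378598   0.21681027 169.13573325] [-0.1  -0.2   0.08 -0.36 -0.06  0.08  0.03]
```

View pics/w6.png

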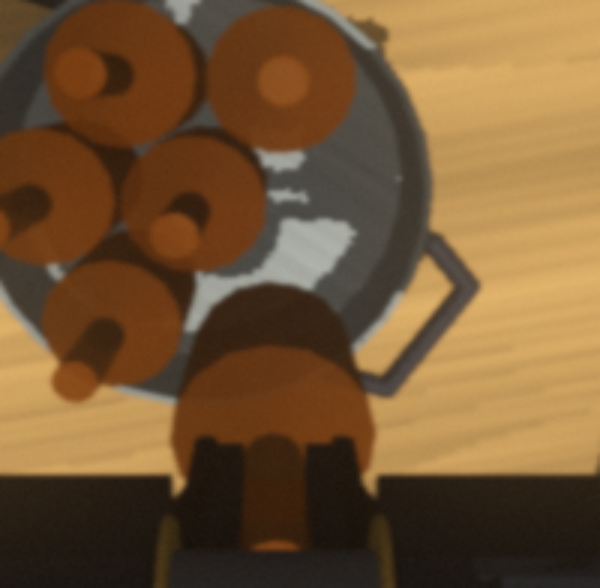

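The view shows the held foot over slot A, with the middle tip at crop (175,237), the neighbour's at (75,382) and the far one's at (283,82).

```bash
python3 - <<'E'
from h import *
d=np.load('w6.npz'); W=[d[f'arr_{i}'] for i in range(4)]
for u,v in((175,237),(75,382),(80,74),(283,82)): print(onz(*W[1:],230+u/3,80+v/2.8,.136).round(4))
p=np.array([.61624,.14356])
# foot near edge at crop(270,283)
print(onz(*W[1:],230+270/3,80+283/2.8,.104))
E
```

```text
[0.5729 0.1274 0.136 ]
[0.6067 0.0941 0.136 ]
[0.5297 0.1149 0.136 ]
[0.5402 0.16   0.136 ]
[0.5962217  0.14618565 0.104     ]
```

>>> servo_tool --plan '[[0,[0.1,-0.2,0.8],[0,0,0]],[0,[0,0,1.0],[0,0,0]],[0,[0,0,1.0],[0,0,0]],[0,[0,0,1.0],[0,0,0]],[0,[0,0,0.4],[0,0,0]],[0,[0,0,0],[0,0,0]],[0,[0,0,0],[0,0,0]]]'

```text
time_s: 10.07
tool_pos: [0.6142, 0.1412, 0.1511]
tool_rot: [179.8, 0.1, 169.1]
force: [0.3, -0.3, -0.5]
grip_width: 0.0117
```

>>> servo_tool --plan '[[0,[-0.1,0,1.0],[0,0,0]],[0,[0,0,1.0],[0,0,0]],[0,[0,0,1.0],[0,0,0]],[0,[0,0,1.0],[0,0,0]],[0,[0,0,0.4],[0,0,0]],[0,[0,0,0],[0,0,0]],[0,[0,0,0],[0,0,0]]]'

```text
time_s: 10.65
tool_pos: [0.6153, 0.1411, 0.1018]
tool_rot: [179.9, 0.1, 169.1]
force: [0.4, 0.4, -0.9]
grip_width: 0.0117
```

>>> servo_tool --plan '[[0,[0,0,0.2],[0,0,0]],[0,[0,0,0.2],[0,0,0]],[0,[0,0,0],[0,0,0]],[0,[0,0,0],[0,0,0]]]'

```text
time_s: 10.98
tool_pos: [0.6186, 0.1411, 0.1026]
tool_rot: [179.7, 0.5, 169.1]
force: [0.6, -0.8, -0.4]
grip_width: 0.0114
```

>>> servo_tool --plan '[[0,[0.2,0,0.3],[0,-0.4,0]],[0,[0,0,0.2],[0,0,0]],[0,[0,0,0.2],[0,0,0]],[0,[0,0,0.2],[0,0,0]]]'

```text
time_s: 11.32
tool_pos: [0.6215, 0.1413, 0.1005]
tool_rot: [179.4, 1.6, 169.1]
force: [-3.7, -0.7, 10.6]
grip_width: 0.0115
```

Contact at 10.6 N, so it is seated. I'll relax, level the tool and open partway.

>>> servo_tool --plan '[[0,[0.3,0,-0.1],[0,1.4,0]],[0,[0,0,0],[0,0,0]],[0,[0,0,0],[0,0,0]],[0.25,[0,0,0],[0,0,0]],[0.25,[0,0,0],[0,0,0]],[0.25,[0,0,0],[0,0,0]],[0.25,[0,0,0],[0,0,0]]]'

```text
time_s: 11.9
tool_pos: [0.6174, 0.1426, 0.1009]
tool_rot: [179.4, 0.2, 169.1]
force: [-0.3, -0.3, 0.2]
grip_width: 0.0207
```

>>> servo_tool --plan '[[0.25,[0,0,-0.8],[0.6,0,0]],[0.25,[0,0,-1.5],[0,0,0]],[0.25,[0,0,-2.5],[0,0,0]],[0.25,[0,0,-3],[0,0,0]],[0.5,[0.3,-1.5,-3],[0,0,0]],[1,[0.3,-3,-1.5],[0,0,0]],[1,[0.3,-3.5,0],[0,0,0]],[1,[0.3,-3.7,0],[0,0,0]],[1,[0.3,-3.7,0],[0,0,0]],[1,[0.3,-3.7,0],[0,0,0]],[1,[0.3,-3.7,0],[0,0,0]],[1,[0.3,-3.7,0],[0,0,0]],[1,[0.3,-3.7,0],[0,0,0]],[1,[0.3,-3.7,0],[0,0,0]],[1,[0.3,-3.5,0],[0,0,0]],[1,[0,-3.0,0],[0,0,0]],[1,[0,-1.5,0],[0,0,0]],[1,[0,0,0],[0,0,0]],[1,[0,0,0],[0,0,0]],[1,[0,0,0],[0,0,0]]]'

```text
time_s: 13.57
tool_pos: [0.5035, -0.2777, 0.2445]
tool_rot: [-179.7, 1.1, 169.4]
force: [-0.4, 0.9, -0.2]
grip_width: 0.0876
```

```bash
python3 - <<'E'
from h import *
W=cam('wrist'); o=env.get_obs(); print(o['tool_pos'],o['tool_rot'],o['qpos'].round(1),o['joint_velocities'].round(2),o['grip_width'])
print('w6 est',proj(*W[1:],(.504,-.286,.13)),proj(*W[1:],(.504,-.286,.0)))
m=amber(W[0]); N,l,s,c=cv2.connectedComponentsWithStats(m)
for i in range(1,N):
    if s[i,4]>150: print(s[i],c[i].round(1))
T=cam('top')
a=cv2.resize(W[0][100:280,200:440],None,fx=1.7,fy=1.7); b=cv2.resize(T[0][160:240,230:310],None,fx=4.6,fy=4.6)[:a.shape[0]]
b=cv2.resize(b,(368,a.shape[0])); cv2.imwrite('pics/w7.png',np.hstack([a,b])); np.savez('w7.npz',*W)
E
```

```text
[ 0.50389327 -0.27704228  0.24443093] [-179.71941906    1.10091527  169.49999603] [-10.1   8.8  40.7  94.6  -5.9  77.7 110.9] [-0.65  0.12 -0.69  0.36 -0.31 -0.14  0.3 ] 0.08713963395553068
w6 est [313.67167339 198.07231666] [316.48708133 169.50229493]
[297 163  35  36 576] [317.4 177.4]
```

View pics/w7.png

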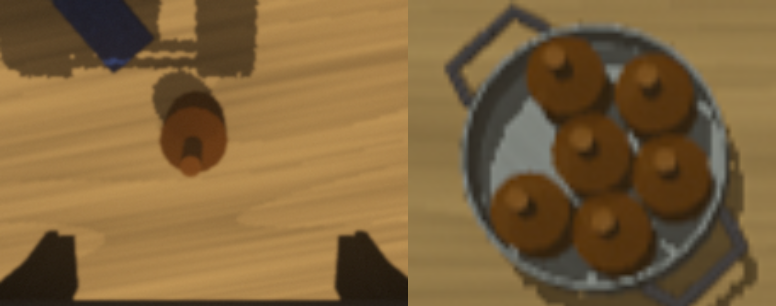

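The left half shows the second bench blank's tip at about (311.8,198). The right half shows six blanks in the pot, with slot B open on its left (+y) side. Descending.

>>> servo_tool --force 15 --plan '[[1,[-0.2,-0.9,0.5],[0,1.0,0]],[1,[0,0,2],[0,0,0]],[1,[0,0,2.5],[0,0,0]],[1,[0,0,2.5],[0,0,0]],[1,[0,0,2.5],[0,0,0]],[1,[0,0,2],[0,0,0]],[1,[0,0,0.5],[0,0,0]],[1,[0,0,0],[0,0,0]],[1,[0,0,0],[0,0,0]],[1,[0,0,0],[0,0,0]]]'

```text
time_s: 14.5
tool_pos: [0.5151, -0.2687, 0.1168]
tool_rot: [179.9, 0.3, 171.2]
force: [-0.2, -0.3, 0.3]
grip_width: 0.0869
```

```bash
python3 - <<'E'
from h import *
W=cam('wrist'); o=env.get_obs(); print(o['tool_pos'],o['tool_rot'],o['joint_velocities'].round(2))
m=amber(W[0])
for r in range(160,276,12):
    x=np.where(m[r,240:400])[0]; print(r,(240+x.min(),240+x.max()) if len(x) else None)
print('finger mid ~321.5')
np.savez('w8.npz',*W)
E
```

```text
[ 0.51550038 -0.26883394  0.11715681] [179.88950871   0.36454353 171.19573466] [ 0.24 -0.23  0.31 -0.25  0.04 -0.29  0.09]
160 None
172 None
184 (np.int64(279), np.int64(305))
196 (np.int64(268), np.int64(318))
208 (np.int64(263), np.int64(322))
220 (np.int64(265), np.int64(320))
232 (np.int64(272), np.int64(313))
244 (np.int64(274), np.int64(292))
256 (np.int64(278), np.int64(288))
268 None
finger mid ~321.5
```

>>> servo_tool --plan '[[1,[0.9,-1.9,0],[0,0,0]],[1,[0,0,0],[0,0,0]],[1,[0,0,0],[0,0,0]],[1,[0,0,0.8],[0,0,0]],[1,[0,0,0.8],[0,0,0]],[1,[0,0,0],[0,0,0]],[1,[0,0,0],[0,0,0]],[1,[0,0,0],[0,0,0]]]'

```text
time_s: 15.22
tool_pos: [0.5083, -0.2869, 0.1055]
tool_rot: [179.9, 1.0, 171.3]
force: [0.0, -0.4, -0.3]
grip_width: 0.0871
```

```bash
python3 - <<'E'
from h import *
W=cam('wrist'); o=env.get_obs(); print(o['tool_pos'],o['tool_rot'],o['joint_velocities'].round(2))
m=amber(W[0])
for r in range(184,280,10):
    x=np.where(m[r,260:390])[0]; print(r,(260+x.min(),260+x.max()) if len(x) else None)
print(proj(*W[1:],(.504,-.286,.10)),proj(*W[1:],(.504,-.286,.13)))
E
```

```text
[ 0.50835733 -0.28685913  0.10554137] [179.93685321   0.96825845 171.33893234] [-0.09 -0.13  0.15 -0.22 -0.   -0.03  0.07]
184 None
194 (np.int64(307), np.int64(332))
204 (np.int64(296), np.int64(345))
214 (np.int64(291), np.int64(349))
224 (np.int64(289), np.int64(350))
234 (np.int64(291), np.int64(348))
244 (np.int64(299), np.int64(340))
254 None
264 (np.int64(309), np.int64(329))
274 (np.int64(313), np.int64(325))
[322.51884279 241.95144292] [322.82607516 267.90417365]
```

>>> servo_tool --plan '[[0.6,[0.4,-0.1,1.0],[0,1.0,0]],[0.3,[0,0,0],[0,0,0]],[0.1,[0,0,0],[0,0,0]],[0,[0,0,0],[0,0,0]],[0,[0,0,0],[0,0,0]],[0,[0,0,0],[0,0,0]],[0,[0,0,0],[0,0,0]],[0,[0,0,0],[0,0,0]],[0,[0,0,0],[0,0,0]],[0,[0,0,0],[0,0,0]],[0,[0,0,0],[0,0,0]],[0,[0,0,0],[0,0,0]],[0,[0,0,0],[0,0,0]],[0,[0,0,0],[0,0,0]],[0,[0,0,0],[0,0,0]],[0,[0,0,0],[0,0,0]]]'

```text
time_s: 16.6
tool_pos: [0.5046, -0.2871, 0.0948]
tool_rot: [179.9, -0.1, 171.4]
force: [-0.2, -0.2, -0.5]
grip_width: 0.0113
```

>>> servo_tool --plan '[[0,[0,0,-1.5],[0,0,0]],[0,[0,0,-3],[0,0,0]],[0,[0,0,-3],[0,0,0]],[0,[0,0,-3],[0,0,0]],[0,[0,1.5,-3],[0,0,0]],[0,[0,2.5,-2],[0,0,0]],[0,[-0.1,3.5,-1],[0,0,0]],[0,[-0.1,3.5,-1],[0,0,0]],[0,[-0.1,3.5,-0.5],[0,0,0]],[0,[-0.1,3.5,-0.5],[0,0,0]],[0,[-0.1,3.5,0],[0,0,0]],[0,[-0.1,3.5,0],[0,0,0]],[0,[-0.1,3.5,0],[0,0,0]],[0,[-0.1,3.5,0],[0,0,0]],[0,[-0.1,3.5,0],[0,0,0]],[0,[-0.1,3.5,0],[0,0,0]],[0,[0,3.0,0],[0,0,0]],[0,[0,2.2,0],[0,0,0]],[0,[0,1.2,0],[0,0,0]],[0,[0,0.5,0],[0,0,0]]]'

```text
time_s: 18.27
tool_pos: [0.5853, 0.1815, 0.2846]
tool_rot: [179.9, -0.5, 170.6]
force: [-0.5, -0.8, -1.8]
grip_width: 0.0111
```

>>> servo_tool --plan '[[0,[0,0,0],[0,0,0]],[0,[0,0,0],[0,0,0]],[0,[0,0,0],[0,0,0]],[0,[0,0,0],[0,0,0]],[0,[0,0,0],[0,0,0]]]'

```text
time_s: 18.68
tool_pos: [0.5855, 0.1755, 0.2842]
tool_rot: [-179.9, -0.6, 170.3]
force: [-0.7, 0.2, -1.1]
grip_width: 0.0115
```

Close to target. I'll lower to just above the packed handles and look.

>>> servo_tool --plan '[[0,[0,0,1.5],[0,-0.5,0]],[0,[0,0,2],[0,0,0]],[0,[0,0,2],[0,0,0]],[0,[0,0,1.5],[0,0,0]],[0,[0,0,0.8],[0,0,0]],[0,[0,0,0],[0,0,0]],[0,[0,0,0],[0,0,0]],[0,[0,0,0],[0,0,0]],[0,[0,0,0],[0,0,0]]]'

```text
time_s: 19.43
tool_pos: [0.5889, 0.1656, 0.2093]
tool_rot: [179.9, 0.5, 169.4]
force: [-0.3, -0.4, -0.6]
grip_width: 0.0113
```

```bash
python3 - <<'E'
from h import *
W=cam('wrist'); o=env.get_obs(); print(o['tool_pos'],o['tool_rot'],o['joint_velocities'].round(2))
cv2.imwrite('pics/w8.png',cv2.resize(W[0][80:290,190:430],None,fx=3,fy=2.8)); np.savez('w8.npz',*W)
E
```

```text
[0.58913167 0.16564521 0.20958843] [179.87732889   0.48742019 169.45469556] [-0.1   0.03 -0.03  0.11 -0.04 -0.17  0.12]
```

View pics/w8.png

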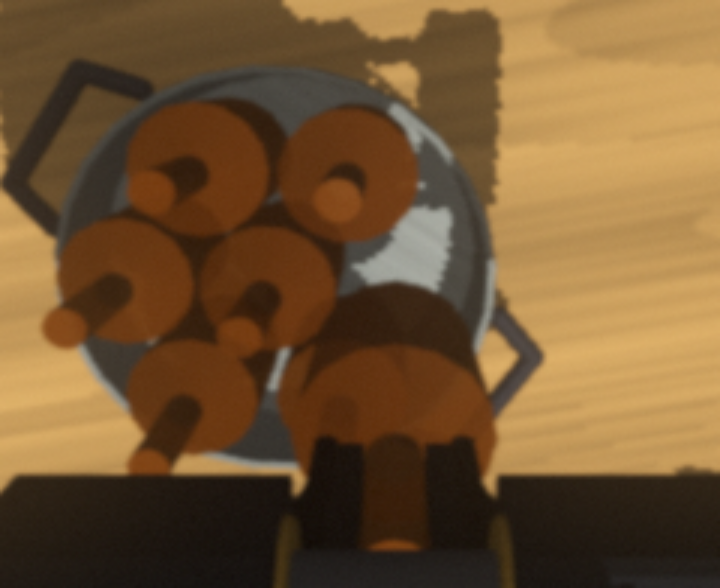

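```bash
python3 - <<'E'
from h import *
d=np.load('w8.npz'); W=[d[f'arr_{i}'] for i in range(4)]
for u,v in((238,336),(338,200),(150,465),(152,192)): print(onz(*W[1:],190+u/3,80+v/2.8,.136).round(4))
print('foot edge',onz(*W[1:],190+388/3,80+283/2.8,.1146))
for x in(58,495): print(onz(*W[1:],190+x/3,80+262/2.8,.06))
E
```

```text
[0.572  0.1272 0.136 ]
[0.5398 0.1603 0.136 ]
[0.6058 0.0946 0.136 ]
[0.5294 0.1154 0.136 ]
foot edge [0.56916026 0.1672947  0.1146    ]
[0.55364785 0.05730591 0.06      ]
[0.5804873  0.20150036 0.06      ]
```

>>> servo_tool --plan '[[0,[0.6,0.9,0],[0,0.4,0]],[0,[0,0,0],[0,0,0]],[0,[0,0,0],[0,0,0]],[0,[0,0,0],[0,0,0]],[0,[0,0,0],[0,0,0]]]'

```text
time_s: 19.9
tool_pos: [0.5855, 0.1782, 0.2122]
tool_rot: [179.7, 0.2, 169.5]
force: [-0.3, -1.0, -1.4]
grip_width: 0.0115
```

>>> servo_tool --plan '[[0,[0.1,-0.2,0.6],[0,0,0]],[0,[0,0,0.8],[0,0,0]],[0,[0,0,0.6],[0,0,0]],[0,[0,0,0],[0,0,0]],[0,[0,0,0],[0,0,0]],[0,[0,0,0],[0,0,0]]]'

```text
time_s: 20.4
tool_pos: [0.5834, 0.1756, 0.1888]
tool_rot: [179.8, 0.1, 169.5]
force: [0.7, 0.3, -1.7]
grip_width: 0.0114
```

>>> servo_tool --plan '[[0,[-0.1,0,0.7],[0,0,0]],[0,[0,0,0.8],[0,0,0]],[0,[0,0,0.8],[0,0,0]],[0,[0,0,0],[0,0,0]],[0,[0,0,0],[0,0,0]]]'

```text
time_s: 20.82
tool_pos: [0.5847, 0.1754, 0.1632]
tool_rot: [179.8, 0.1, 169.5]
force: [-0.1, 0.3, -0.3]
grip_width: 0.0114
```

>>> servo_tool --plan '[[0,[0,0,0.8],[0,0,0]],[0,[0,0,0.8],[0,0,0]],[0,[0,0,0.8],[0,0,0]],[0,[0,0,0],[0,0,0]],[0,[0,0,0],[0,0,0]]]'

```text
time_s: 21.23
tool_pos: [0.5846, 0.1748, 0.1363]
tool_rot: [179.9, 0.1, 169.5]
force: [-0.7, 0.2, -1.7]
grip_width: 0.0113
```

>>> servo_tool --plan '[[0,[0,0,0.8],[0,0,0]],[0,[0,0,0.8],[0,0,0]],[0,[0,0,0.8],[0,0,0]],[0,[0,0,0.6],[0,0,0]],[0,[0,0,0],[0,0,0]],[0,[0,0,0],[0,0,0]]]'

```text
time_s: 21.73
tool_pos: [0.5846, 0.1748, 0.1027]
tool_rot: [179.9, 0.1, 169.5]
force: [0.5, 0.5, -1.5]
grip_width: 0.0113
```

>>> servo_tool --plan '[[0,[0,0,0.2],[0,0,0]],[0,[0,0,0.2],[0,0,0]],[0,[0,0,0.1],[0,0,0]]]'

```text
time_s: 21.98
tool_pos: [0.5864, 0.175, 0.1009]
tool_rot: [179.8, 0.3, 169.5]
force: [-2.3, 0.0, 1.5]
grip_width: 0.0116
```

Light contact. I'll open partway and go straight up.

>>> servo_tool --plan '[[0,[0,0,0],[0,0,0]],[0.25,[0,0,0],[0,0,0]],[0.25,[0,0,0],[0,0,0]],[0.25,[0,0,0],[0,0,0]],[0.25,[0,0,0],[0,0,0]],[0.25,[0,0,-0.8],[0,0,0]],[0.25,[0,0,-1.5],[0,0,0]],[0.25,[0,0,-2.5],[0,0,0]],[0.25,[0,0,-3],[0,0,0]],[0.25,[0,0,-3],[0,0,0]],[0.25,[0,0,-3],[0,0,0]],[0.25,[0,3,-1],[0,0,0]],[0.25,[0,3,0],[0,0,0]],[0.25,[0,3,0],[0,0,0]],[0.25,[0,3,0],[0,0,0]],[0.25,[0,0,0],[0,0,0]],[0.25,[0,0,0],[0,0,0]],[0.25,[0,0,0],[0,0,0]]]'

```text
time_s: 23.48
tool_pos: [0.61, 0.2971, 0.2666]
tool_rot: [179.3, 0.8, 169.3]
force: [0.2, -1.0, -0.8]
grip_width: 0.0219
```

```bash
python3 - <<'E'
from h import *
o=env.get_obs(); print(o['tool_pos'],o['force'],o['time_s'])
T=cam('top');S=cam('side')
a=cv2.resize(T[0][160:240,230:310],(400,400)); b=cv2.resize(S[0][130:210,265:345],(400,400))
cv2.imwrite('pics/f.png',np.hstack([a,b]))
E
```

```text
[0.60998369 0.29708481 0.26660583] [ 0.20771763 -1.02775931 -0.7699213 ] 23.4833
```

View pics/f.png

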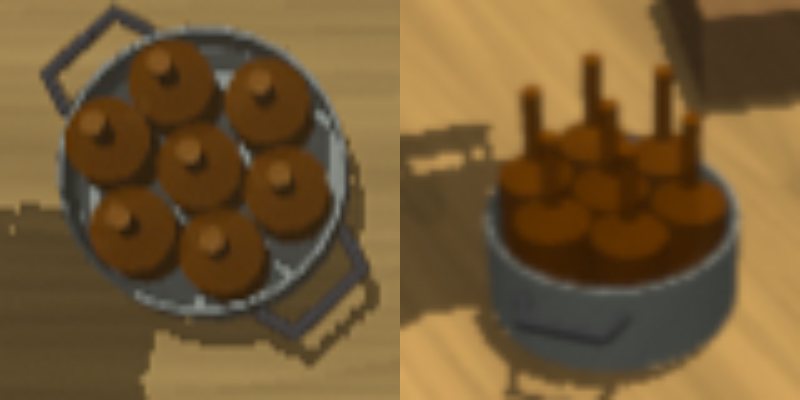

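All seven stand upright and seated in the pot, and the arm is clear, so I'll hand it in.

```bash
python3 -c "from cell import env; print(env.sign_off())"
```

```text
the job is handed in; nothing more can be done
None
```

Both bench blanks are now in the pot and the job is handed in at about 23.5 s on the robot's clock. I gripped each by its handle, lowered it into the pocket until it touched the floor, let go and backed the arm away.

**Last checks:** the final top and side pictures show all seven blanks upright in the pot, one in the middle and six around it. The handles of the packed blanks look level with each other. The gripper was 12 cm to the side with no force on it. I kept the arm clear of the flask and jar and felt no contact with them, but did not measure them again at the end. The hand-in gave no verdict.

**What disagreed or went off:**
- **Cameras:** the top camera read about 5 mm lower in y than the wrist camera. The first grasp agreed with the wrist camera, so I used that.
- **Arm swing:** the arm drifted up to about 15 mm after fast moves. I corrected this before each grasp and each lowering.
- **Contact force:** the first blank was pressed onto the floor with about 11 N and the second with only about 1.5 N. For both, the tool height at release matched a seated blank.

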